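Run the locked model carriage up to its end stop

ROBOT

A 6-joint arm with a two-finger parallel gripper is mounted at the origin on a cart in front of the work surface, level with it; the furniture and walls round the work are solid. World frame = base frame: x ahead of the robot, y to its left, z up, the work surface at z = 0. Lengths are in m, angles in rad, forces in N, time in s.
With the tool pointing down it reaches from about 0.35 to 0.975 m from the base axis. Payload 4.9 kg.
Tool frame: the origin (TCP) lies between the finger pads; the fingertips stand 14 mm ahead of it and the grasp point (between the pads) lies 5 mm behind it (manip.tcp_to_tips is the distance from the TCP to the fingertips, in m); z points along the fingers, y is the line along which they close (so a half turn about z gives the same grasp; the last joint's range is limited). The gripper opens to 85 mm and grips with 20 to 120 N. Pads are 22 mm wide; open, the fingers measure 114 mm over their backs; the gripper's body (76 mm by 85 mm) begins 54 mm behind the grasp point. The pads swing forward as they close: fully open they stand 13 mm farther back than shut.
Start: joints at [-1.442, 0.053, 1.613, -0, 1.476, -0.119], TCP at [0.153, -0.606, 0.245] pointing down, gripper open.
Joint ranges: [-3.01, 3.01], [-1.01, 2.22], [0.06, 2.58], [-1.02, 4.17], [0.09, 2.62], [-3.14, 3.14]. Speed limits (rad/s): [2.57, 2.57, 3.14, 3.14, 3.14, 3.14].

INTERFACE

Orientations are given as a unit quaternion [w, x, y, z].
In Python, from plant import manip gives the robot as it stands.
- The arm moves only by the tool servo_tool, never from a script. Its argument "moves" is a list that holds one entry, the list of rows, each a list of 7 numbers: the shift along the tool's x, y, z in mm, then the turn, a rotation vector about the tool's x, y, z in degrees, then the finger opening in mm, from 0 to 85.4. In form: [[[x, y, z, ax, ay, az, fingers], ...]]. A call has 1 to 12 rows; each row shifts and turns the commanded pose from where the row before left it, along the tool's axes as they then stand; what a row does not reach is not made up. A row lasts 1/8 s, in which the tool goes at most 62.5 mm and 10.7 degrees, less where a joint would pass 70% of its speed; a pose out of reach is approached as far as the arm can. A call with a gripper value outside its range is refused whole. The fingers move at their own pace and stop on an object; the grip force is fixed at half the most. Time passes only in rows, so rows that do not move let the fingers close. It gives the time, the measured TCP pose, the force, the opening and the grip force at its end, in the units of the state.
- manip.state(): the state, without advancing time (a new reading comes with each control period).
- manip.grab_frame(name): name is "scene" or "top" or "wrist"; returns a dict with "image" (384x512x3 uint8, blue, green, red), "mtx" (3x3 intrinsics, pixels), "dist_coeffs" ([k1, k2, p1, p2, k3] as OpenCV has them; the pictures are not rectified), "eye" and "rotation" of the camera in the world. Camera axes: x right, y down, z forward; pixel columns grow to the right and rows downward; lengths in m; the calibration is good to about 2 mm. A picture is of the moment at which its call begins. There is no depth.
- manip.job_done(): hands the job in; it is judged then, once.
The state is a dict: "time": time; "joint_pos": joint angles; "joint_vel": joint speeds; "joint_efforts": joint torques, N m; "tool_pos": TCP position; "tool_rot": TCP orientation; "contact_force": force on the tool from outside, world axes, zero at the start; "ft_torque": the same for the moment, N m; "gripper_width": opening from 0.0 (shut) to 1.0 (fully open); "grasp_force": force on a finger pad.
Only numpy, scipy, OpenCV 4.12 (cv2) and the standard library are available. Lean on these libraries where they do the work, as an engineer would, in place of code of your own. Each camera call takes 0.05 s, during which the arm holds its last target. There are 200 camera calls.

TASK

Bring the jaw model on the slide to its working position: with the fingertips press the long lock button on the carriage fully down, keep it down while you gently push the carriage along the slide until it stands against the end stop, then let the button come up so that the carriage is locked there. Grip and lift nothing, do not touch the jaw model, never run the carriage along with the button up, and leave the things standing round the slide where they are.

Things in the scene. Friction and masses are not known exactly. Their poses are not given: they have to be found in the camera images.
- slide: grey bed plate 160 x 320 mm, fixed to the worktop, with two steel rods along its length and an aluminium block across each end (tops 40 mm above the worktop). Origin: centre of its underside, on the worktop. Its y axis runs along the rods, from the carriage to the end stop; its x axis points across the slide, away from the operator, z up
- carriage (a joint): travel of the carriage along the slide's +y axis, m, growing towards the stop; starts at 0 to 0.003 (the lock has up to 4 mm play). At 0 the carriage's centre is at y = -0.085 m in the slide's frame. The carriage is an aluminium deck 150 mm (x) x 90 mm (y), top 50 mm above the worktop. Unlocked it slides with 1 to 3 N; locked, it stands fast. It has 100 to 155 mm to go
- carriage_face (a point): middle of the carriage's rubber bumper, the face that meets the stop, 48 mm ahead (slide's +y) of the carriage's centre and 44 mm above the worktop; axes as the slide's
- button_top (a point): centre of the top of the lock button, a flat grey ribbed key 24 mm (slide's x) x 44 mm (y) on the carriage deck, 48 mm to the slide's -x of the carriage's centre. Up, its top is 58 mm above the worktop, 8 mm over the deck; fully down, 52 mm. The point moves with the button; axes as the slide's
- thumb_rest (a point): middle of the face, looking to the stop, of the thumb rest: an upright aluminium block on the carriage deck behind the button (slide's -y side), 30 mm wide, 10 mm thick, top 73 mm above the worktop, its face 31 mm from the button's centre. A fingertip on the button drags the carriage by friction, or pushes it at this face. Not to be gripped
- lock_button (a joint): how far the lock button is pressed, m: 0 up, 0.006 fully down. It starts to give at 4.5 N, is fully down at 6 N, and springs up when let go. Its lock teeth catch in a rack under the carriage all along the first 90 mm of travel and in a catch at the stop; pressed more than 3 mm they pass. At the stop the button comes up only if the carriage is within 2.5 mm of it
- stop_face (a point): middle of the face of the end stop that meets the carriage, 44 mm above the worktop. The stop is a dark steel block across the slide, 126 mm wide, 20 mm thick, top 50 mm above the worktop, with a small black clamp screw (to 65 mm) on its far half; it is clamped somewhere on the rods and does not move. Axes as the slide's: the carriage comes from -y
- jaw_model: stone jaw model, 60 x 78 x 29 mm, fixed on the round mounting disc on the far half of the carriage deck; origin: centre of its underside, 56 mm above the worktop, 78 mm from the button's centre across the slide (slide's +x); its top is 85 mm above the worktop. Not to be touched
- jar_a: white-lidded powder jar, 50 mm across, 60 mm high, loose, behind the slide or to its left; origin: centre of its underside. Bystander
- jar_b: powder jar, 37 mm across, 49 mm high, loose, behind the slide or to its left; origin: centre of its underside. Bystander
- jar_c: powder jar, 37 mm across, 50 mm high, loose, behind the slide or to its left; origin: centre of its underside. Bystander
- lower_model: stone jaw model on a plinth, 62 x 80 x 37 mm, loose on the worktop well to the left of the slide; origin: centre of its underside. Bystander
- tumbler: drinking glass, 69 mm across, 87 mm high, loose, on the worktop to the left of the slide; origin: centre of its underside. Bystander
- small_jar: low jar, 30 mm across, 21 mm high, loose, beside the slide's +y end; origin: centre of its underside. Bystander

How it is judged:
By the outcome, as a careful person would: the job done as asked, in the order asked, and still so for the second after the job is handed in, with the robot touching nothing.
It also fails if it takes over 38 s, if anything falls off the work surface, if the arm or the gripper's body presses on something with over 40 N, if the wrist force passes 120 N, or if a joint passes its speed limit or range.

## Working session

There is one attempt and no reset: what is moved stays moved. The work goes in short steps, Python scripts to look and compute and a tool call to move; the robot and the scene stay as the last step left them, time stands still between calls to the robot, and variables do not carry over. Pictures are saved under pics/ and viewed, at most 10 in all, crops included, and the job is handed in when it is done.

Besides the shell and the picture viewer there is one more tool, called after "Request:" in YAML: its name, and indented under it one key for each argument. servo_tool: Moves the arm, as the interface text tells. Its arguments: {"type":"object","properties":{"moves":{"type":"array"}},"required":["moves"]}

```bash
mkdir -p pics; cat > h.py <<'E'
import numpy as np, cv2
from plant import manip
def grab(n,f):
    d=manip.grab_frame(n); cv2.imwrite('pics/'+f,d['image'])
    np.savez('pics/'+f+'.npz',**{k:np.array(d[k]) for k in('mtx','dist_coeffs','eye','rotation')}); return d
def ray(f,px,z):
    d=np.load('pics/'+f+'.npz'); u=cv2.undistortPoints(np.array([[px]],float),d['mtx'],d['dist_coeffs'])[0,0]
    v=d['rotation']@np.array([u[0],u[1],1]); e=d['eye']; return e+v*(z-e[2])/v[2]
E
python3 - <<'E'
from h import *
for n in('scene','top'):
    d=grab(n,n+'0.png'); print(n,d['eye'],d['rotation'])
s=manip.state();print(s)
E
```

```text
scene [-0.16715922  0.62865595  0.59768133] [ 0.20888365 -0.34098775  0.79088237 -0.46324944]
top [ 0.41712826 -0.06171558  1.28106127] [ 0.04607305 -0.69736285  0.71465119 -0.02891385]
{'time': 0.1, 'joint_pos': array([-1.44198448e+00,  5.33242704e-02,  1.61414628e+00,  1.68679843e-05,
        1.47601135e+00, -1.18991074e-01]), 'joint_vel': array([-0.00059326,  0.00057804, -0.00108751,  0.00195575,  0.00046647,
        0.00016828]), 'joint_efforts': array([ 5.08088010e-05, -3.94907606e+01, -3.71365356e+01, -1.25985530e-04,
        3.92815928e-03, -6.06928822e-06]), 'tool_pos': array([ 0.1532375 , -0.60537107,  0.24417143]), 'tool_rot': array([-9.44651149e-04,  9.92333686e-01,  1.23583833e-01,  3.75683960e-06]), 'contact_force': array([-0.4253592 , -0.49531262,  0.24132123]), 'ft_torque': array([0.00474865, 0.00600276, 0.03641866]), 'grasp_force': 0.0, 'gripper_width': 0.9967881505673744}
```

Rotation is a quaternion; view both.

```bash
cat >> h.py <<'E'
from scipy.spatial.transform import Rotation as R
def Rm(q): return R.from_quat([q[1],q[2],q[3],q[0]]).as_matrix()
def ray(f,px,z):
    d=np.load('pics/'+f+'.npz'); u=cv2.undistortPoints(np.array([[px]],float),d['mtx'],d['dist_coeffs'])[0,0]
    v=Rm(d['rotation'])@np.array([u[0],u[1],1]); e=d['eye']; return e+v*(z-e[2])/v[2]
def proj(f,P):
    d=np.load('pics/'+f+'.npz'); M=Rm(d['rotation']).T
    return cv2.projectPoints(np.array(P,float).reshape(-1,3),cv2.Rodrigues(M)[0],-M@d['eye'],d['mtx'],d['dist_coeffs'])[0][:,0]
E
python3 -c "
import cv2
for n in('scene0','top0'):
    cv2.imwrite('pics/%s_b.png'%n,cv2.resize(cv2.imread('pics/%s.png'%n),(800,600),interpolation=cv2.INTER_CUBIC))"
```

```text
(no output)
```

View pics/top0_b.png

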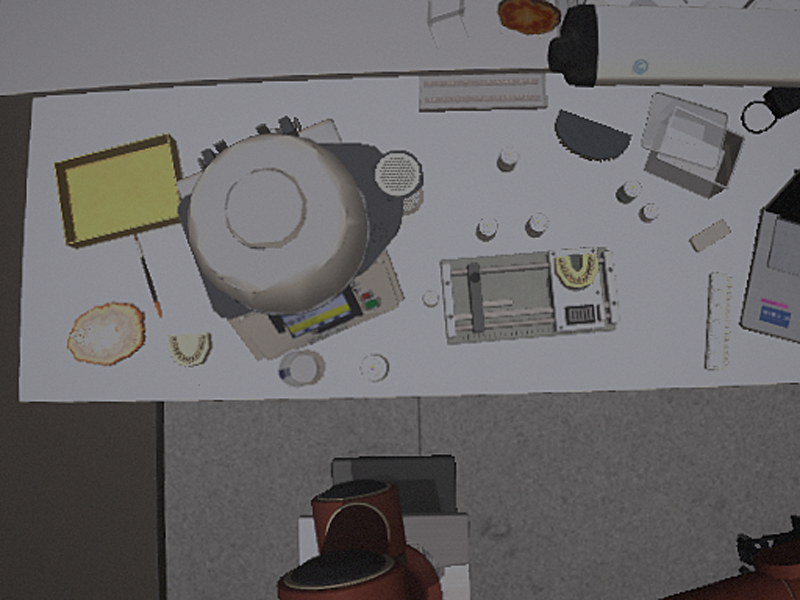

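View pics/scene0_b.png

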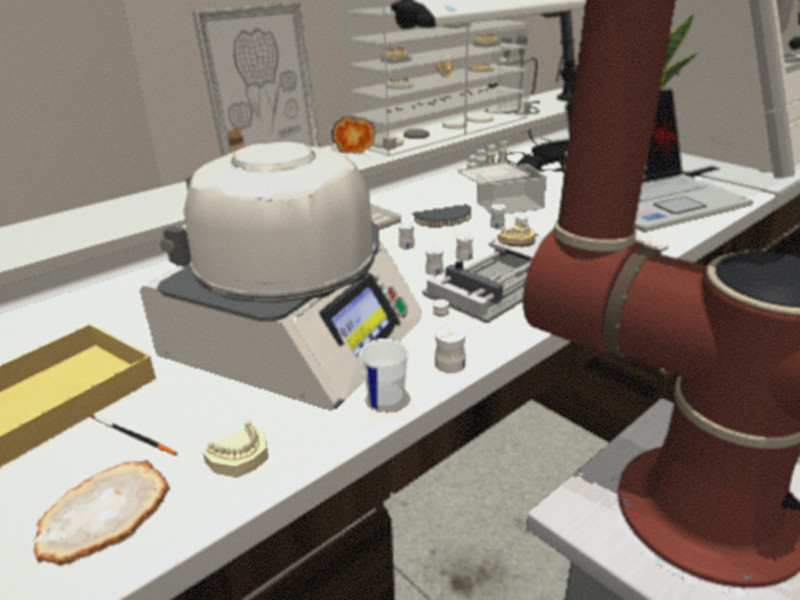

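The top view shows the slide at (440–617, 248–345), with the button at about (580, 315), the stop at about (475, 297) and travel towards image left, which is world +y. I'll enlarge this area to measure it.

```bash
python3 - <<'E'
from h import *
im=cv2.imread('pics/top0.png')[150:230,270:405]
cv2.imwrite('pics/c.png',cv2.resize(im,None,fx=5.9,fy=5.9,interpolation=cv2.INTER_CUBIC))
b=ray('top0.png',(371.2,201.6),.058);print(b)
for p,z in(((442,262),.04),((616,250),.04),((447,343),.04),((617,332),.04)):print(ray('top0.png',(p[0]/1.5625,p[1]/1.5625),z))
E
```

```text
[ 0.50943789 -0.36784346  0.058     ]
[ 0.61560396 -0.12146096  0.04      ]
[ 0.63026311 -0.44686885  0.04      ]
[ 0.46601215 -0.12604278  0.04      ]
[ 0.47760141 -0.43978151  0.04      ]
```

View pics/c.png

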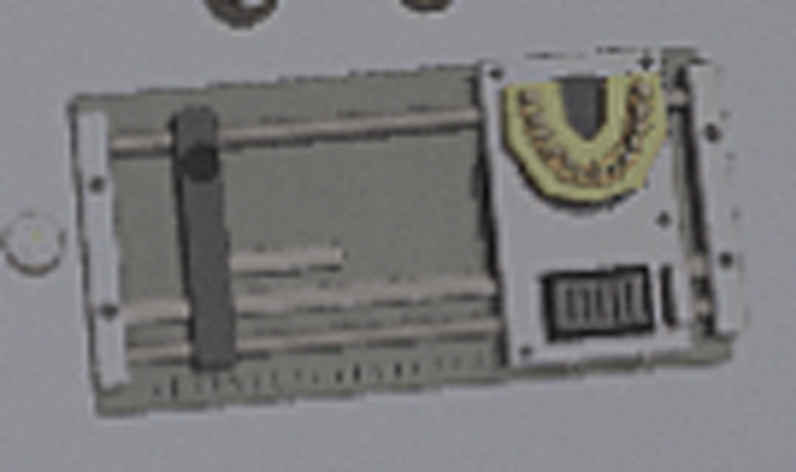

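The crop shows the stop's right edge running from (216,110) to (234,365), the button centred near (602,303), the thumb rest at about (668,297) and the deck edge from (485,65) to (510,362).

```bash
python3 - <<'E'
from h import *
f=lambda p,z:ray('top0.png',(270+(p[0]+.5)/5.9-.5,150+(p[1]+.5)/5.9-.5),z)[:2]
a,b=f((216,110),.05),f((234,365),.05)
c,d=f((485,65),.05),f((510,362),.05)
bt=f((602,303),.058)
e,g=f((98,413),.005),f((733,362),.005)
print(a,b,np.linalg.norm(a-b),c,d,np.linalg.norm(c-d),bt,e,g,np.linalg.norm(e-g))
for p,q in((b,a),(d,c)):print(np.degrees(np.arctan2(*(p-q)[::-1]))+180)
v=e-g;print(np.degrees(np.arctan2(v[1],v[0]))-90)
th=np.arctan2(v[1],v[0])-np.pi/2;Y=np.array([-np.sin(th),np.cos(th)])
print('gap stop-button',((a+b)/2-bt)@Y-.048)
E
```

```text
[ 0.61068437 -0.18764779] [ 0.48675875 -0.19181464] 0.12399565487012229 [ 0.6295878  -0.31981343] [ 0.48463387 -0.32499448] 0.14504648616332044 [ 0.51127586 -0.36913687] [ 0.46719261 -0.1281878 ] [ 0.48394541 -0.44750262] 0.3197539896752553
1.925773762286184
2.04703517157094
3.003260575782548
gap stop-button 0.12919736629253814
```

Request:
servo_tool:
  moves:
    - [[37,-13,0,0,0,0,0],[37,-13,0,0,0,0,0],[37,-13,0,0,0,0,0],[37,-13,0,0,0,0,0],[37,-13,0,0,0,0,0],[37,-13,0,0,0,0,0],[37,-13,0,0,0,0,0],[37,-13,0,0,0,0,0],[37,-13,5,0,0,0,0],[37,-13,10,0,0,0,0],[35,-11,10,0,0,6,0],[0,0,10,0,0,6,0]]

```text
time: 1.6
tool_pos: [0.5129, -0.368, 0.2092]
tool_rot: [-0.001, 1.0, 0.019, -0.0]
contact_force: [0.1, -0.3, -0.3]
gripper_width: -0.001
grasp_force: 0.0
```

```bash
python3 - <<'E'
from h import *
grab('wrist','w1.png'); s=manip.state(); M=Rm(s['tool_rot']); print(s['time'],s['tool_pos'],M[:,0],M[:,2],s['gripper_width'],s['contact_force'],manip.tcp_to_tips)
cv2.imwrite('pics/w1b.png',cv2.resize(cv2.imread('pics/w1.png'),(800,600),interpolation=cv2.INTER_CUBIC))
E
```

```text
1.65 [ 0.51153342 -0.3681071   0.20740162] [ 0.99938144  0.03506118 -0.0027314 ] [-0.00282532  0.00262962 -0.99999255] 0.005141520209762652 [-0.44055272 -0.88007652 -0.78605148] 0.014
```

View pics/w1b.png

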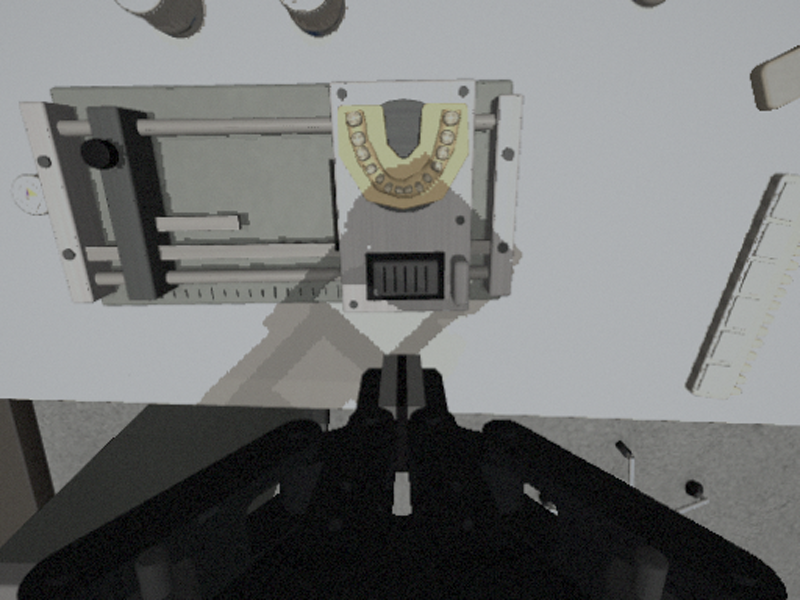

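The wrist view shows the button key spanning (372–441, 257–297), centred at about (407,277). The deck's left edge runs from (331,82) to (343,311), and the stop is at about x 90–160. The jaw model and the thumb rest are clear of the button.

```bash
python3 - <<'E'
from h import *
f=lambda p,z:ray('w1.png',((p[0]+.5)/1.5625-.5,(p[1]+.5)/1.5625-.5),z)[:2]
print(f((407,277),.058),[f(p,.058) for p in((372,277),(441,277),(407,257),(407,297))])
a,b=f((331,82),.05),f((343,311),.05);print(a,b,np.degrees(np.arctan2(*(a-b)[::-1])))
a,b=f((120,108),.05),f((156,297),.05);print('stop',a,b,np.degrees(np.arctan2(*(a-b)[::-1])))
E
```

```text
[ 0.51354419 -0.37061594] [array([ 0.51263661, -0.3470576 ]), array([ 0.51442367, -0.39349465]), array([ 0.52729507, -0.37003721]), array([ 0.49938245, -0.37121176])]
[ 0.63165456 -0.31973557] [ 0.48456093 -0.32640964] 2.5978965666102622
stop [ 0.61176679 -0.19051514] [ 0.49000143 -0.19562768] 2.404254991713066
```

Request:
servo_tool:
  moves:
    - [[1,2,25,0,0,0,0],[0,0,25,0,0,0.5,0],[0,0,25,0,0,0,0],[0,0,20,0,0,0,0],[0,0,15,0,0,0,0],[0,0,10,0,0,0,0],[0,0,3,0,0,0,0],[0,0,0,0,0,0,0],[0,0,0,0,0,0,0]]

```text
time: 2.78
tool_pos: [0.5129, -0.3722, 0.0883]
tool_rot: [0.001, 1.0, 0.015, 0.001]
contact_force: [0.6, -0.4, -0.4]
gripper_width: 0.004
grasp_force: 0.0
```

```bash
python3 - <<'E'
from h import *
grab('wrist','w2.png'); s=manip.state(); print(s['time'],s['tool_pos'],s['contact_force'])
cv2.imwrite('pics/w2b.png',cv2.resize(cv2.imread('pics/w2.png')[110:300,130:400],None,fx=2.9,fy=2.9,interpolation=cv2.INTER_CUBIC))
E
```

```text
2.825 [ 0.51285573 -0.372191    0.08822011] [-0.10613229  0.08253548  0.92792336]
```

View pics/w2b.png

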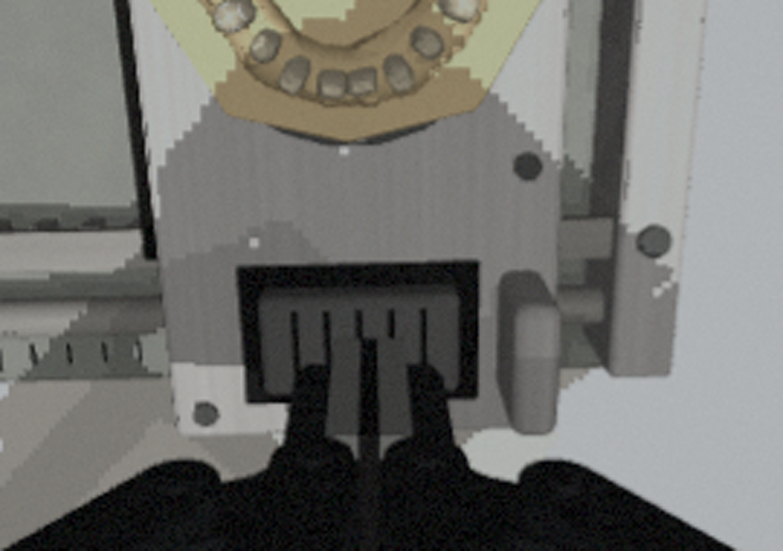

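The fingers are over the button and nearly centred, about 2 mm towards the thumb rest, with clear gaps all round. Now pressing in small steps.

Request:
servo_tool:
  moves:
    - [[0,-2,7,0,0,0,0],[0,0,6,0,0,0,0],[0,0,3,0,0,0,0],[0,0,2,0,0,0,0],[0,0,2,0,0,0,0],[0,0,0,0,0,0,0],[0,0,0,0,0,0,0]]

```text
time: 3.7
tool_pos: [0.5121, -0.3701, 0.0678]
tool_rot: [0.0, 1.0, 0.015, -0.0]
contact_force: [-3.9, 1.2, 5.5]
gripper_width: -0.0
grasp_force: 2.6
```

Request:
servo_tool:
  moves:
    - [[0,0,1,0,0,0,0],[0,0,1,0,0,0,0],[0,0,0.5,0,0,0,0],[0,0,0,0,0,0,0],[0,0,0,0,0,0,0]]

```text
time: 4.32
tool_pos: [0.5122, -0.3705, 0.066]
tool_rot: [0.001, 1.0, 0.015, -0.0]
contact_force: [-4.1, 1.0, 7.8]
gripper_width: 0.002
grasp_force: 3.8
```

Request:
servo_tool:
  moves:
    - [[0,0,0.5,0,0,0,0],[0,0,0.5,0,0,0,0],[0,0,0,0,0,0,0],[0,0,0,0,0,0,0]]

```text
time: 4.82
tool_pos: [0.5123, -0.3711, 0.066]
tool_rot: [0.001, 1.0, 0.015, -0.0]
contact_force: [-6.3, 1.6, 11.4]
gripper_width: 0.0
grasp_force: 5.5
```

Request:
servo_tool:
  moves:
    - [[-0.5,-1,0,0,0,0,0],[-0.5,-1,0,0,0,0,0],[0,-2,0,0,0,0,0],[0,-2,0,0,0,0,0],[0,-2,0,0,0,0,0],[-0.1,-2,0,0,0,0,0],[0,0,0,0,0,0,0]]

```text
time: 5.7
tool_pos: [0.5116, -0.3614, 0.066]
tool_rot: [0.002, 1.0, 0.015, 0.001]
contact_force: [-3.9, -0.1, 9.1]
gripper_width: -0.003
grasp_force: 4.4
```

```bash
python3 - <<'E'
from h import *
grab('wrist','w3.png'); s=manip.state(); print(s['time'],s['tool_pos'],s['contact_force'])
cv2.imwrite('pics/w3b.png',cv2.resize(cv2.imread('pics/w3.png')[110:300,30:400],None,fx=2.1,fy=2.1,interpolation=cv2.INTER_CUBIC))
E
```

```text
5.75 [ 0.51161497 -0.36140924  0.06595913] [-4.26110933 -1.2612826   9.05575902]
```

View pics/w3b.png

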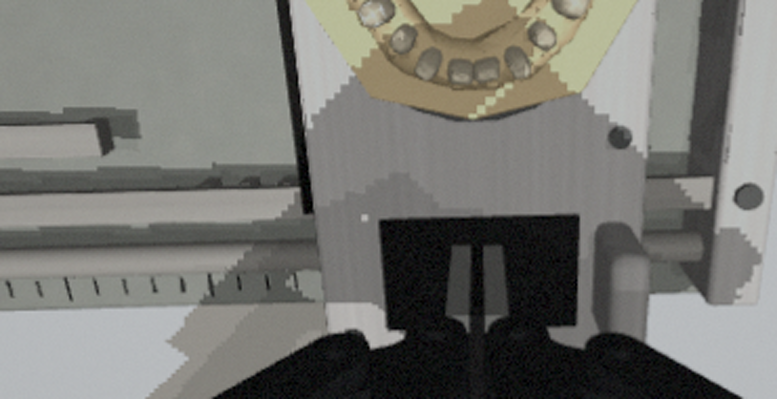

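The carriage has moved with the fingers: the gap to the right end block has grown and the fingers are still centred on the depressed button at about (478,275). Continuing.

Request:
servo_tool:
  moves:
    - [[0,-2,0.6,0,0,0,0],[0,-3,0,0,0,0,0],[-0.1,-4,0,0,0,0,0],[0,-4,0,0,0,0,0],[-0.1,-4,0,0,0,0,0],[-0.1,-4,0,0,0,0,0],[0,-4,0,0,0,0,0],[-0.1,-4,0,0,0,0,0],[0,-4,0,0,0,0,0],[-0.1,-4,0,0,0,0,0],[-0.1,-3,0,0,0,0,0],[0,-2,0,0,0,0,0]]

```text
time: 7.25
tool_pos: [0.5094, -0.32, 0.066]
tool_rot: [0.002, 1.0, 0.015, 0.0]
contact_force: [-7.4, -1.8, 12.9]
gripper_width: 0.006
grasp_force: 6.1
```

Request:
servo_tool:
  moves:
    - [[-0.3,-2,0,0,0,0,0],[-0.3,-3,0,0,0,0,0],[-0.2,-4,0,0,0,0,0],[-0.1,-4,0,0,0,0,0],[-0.1,-4,0,0,0,0,0],[-0.1,-4,0,0,0,0,0],[-0.1,-4,0,0,0,0,0],[-0.1,-4,0,0,0,0,0],[-0.1,-4,0,0,0,0,0],[-0.1,-4,0,0,0,0,0],[-0.1,-3,0,0,0,0,0],[0,-2,0,0,0,0,0]]

```text
time: 8.75
tool_pos: [0.507, -0.2779, 0.0659]
tool_rot: [0.002, 1.0, 0.015, 0.001]
contact_force: [-6.3, -2.0, 11.5]
gripper_width: 0.005
grasp_force: 6.0
```

```bash
python3 - <<'E'
from h import *
grab('wrist','w4.png'); s=manip.state(); print(s['time'],s['tool_pos'],s['contact_force'])
cv2.imwrite('pics/w4b.png',cv2.resize(cv2.imread('pics/w4.png')[60:320,30:400],None,fx=2.1,fy=2.1,interpolation=cv2.INTER_CUBIC))
E
```

```text
8.8 [ 0.50701164 -0.27765296  0.06595073] [-5.16177548 -1.18381577 11.71114484]
```

View pics/w4b.png

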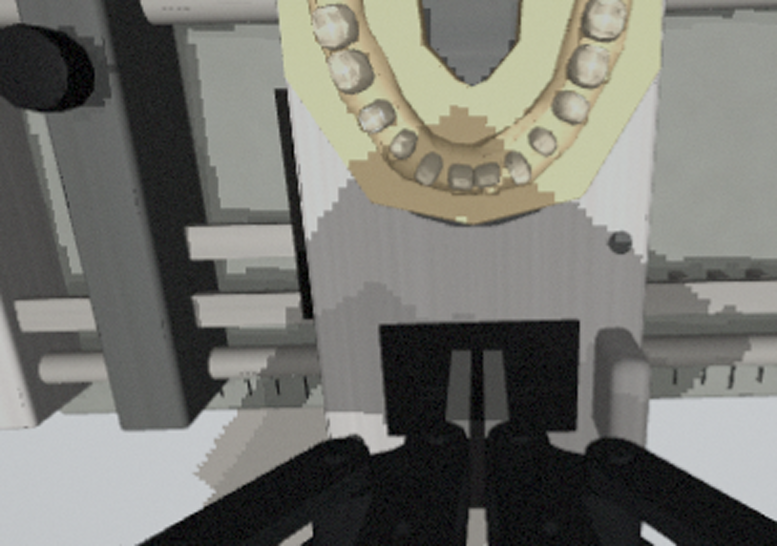

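The fingers are still centred on the pressed button. The stop face is about 130 px ahead of the bumper, or roughly 30 mm.

Request:
servo_tool:
  moves:
    - [[-0.3,-2,0,0,0,0,0],[-0.2,-3,0,0,0,0,0],[-0.1,-4,0,0,0,0,0],[-0.1,-4,0,0,0,0,0],[-0.1,-3,0,0,0,0,0],[-0.1,-2,0,0,0,0,0],[0,-2,0,0,0,0,0],[0,-2,0,0,0,0,0],[0,0,0,0,0,0,0]]

```text
time: 9.93
tool_pos: [0.5057, -0.2556, 0.0659]
tool_rot: [0.002, 1.0, 0.015, 0.001]
contact_force: [-4.6, -1.1, 11.2]
gripper_width: -0.0
grasp_force: 6.1
```

Request:
servo_tool:
  moves:
    - [[0,-1,0,0,0,0,0],[0,-1,0,0,0,0,0],[0,-1,0,0,0,0,0],[0,-1,0,0,0,0,0],[0,0,0,0,0,0,0]]

```text
time: 10.55
tool_pos: [0.5056, -0.2517, 0.0659]
tool_rot: [0.002, 1.0, 0.015, 0.001]
contact_force: [-5.8, -1.0, 12.2]
gripper_width: -0.001
grasp_force: 6.1
```

Request:
servo_tool:
  moves:
    - [[-0.1,-1,0,0,0,0,0],[-0.1,-1,0,0,0,0,0],[-0.1,-1,0,0,0,0,0],[0,-1,0,0,0,0,0],[0,0,0,0,0,0,0]]

```text
time: 11.18
tool_pos: [0.5053, -0.2478, 0.066]
tool_rot: [0.002, 1.0, 0.015, 0.001]
contact_force: [-5.1, -1.3, 11.3]
gripper_width: 0.001
grasp_force: 5.9
```

```bash
python3 - <<'E'
from h import *
grab('wrist','w5.png'); s=manip.state(); print(s['time'],s['tool_pos'],s['contact_force'])
cv2.imwrite('pics/w5b.png',cv2.resize(cv2.imread('pics/w5.png')[60:320,30:400],None,fx=2.1,fy=2.1,interpolation=cv2.INTER_CUBIC))
E
```

```text
11.225 [ 0.50531067 -0.24774557  0.06590599] [-4.33864155 -1.23869841 12.06874468]
```

View pics/w5b.png

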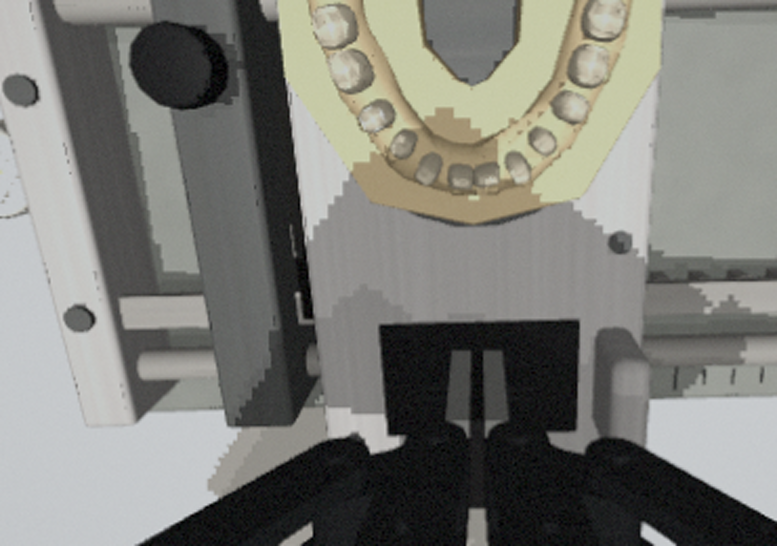

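The gap between stop and bumper is about 25 px (around 6–7 mm). Everything is still centred, so I'll creep on.

Request:
servo_tool:
  moves:
    - [[0,-1,0,0,0,0,0],[-0.1,-1,0,0,0,0,0],[0,-1,0,0,0,0,0],[-0.1,-1,0,0,0,0,0],[0,0,0,0,0,0,0]]

```text
time: 11.85
tool_pos: [0.5051, -0.2437, 0.0659]
tool_rot: [0.002, 1.0, 0.015, 0.001]
contact_force: [-4.5, -1.6, 11.7]
gripper_width: 0.001
grasp_force: 5.9
```

Request:
servo_tool:
  moves:
    - [[0,-0.5,0,0,0,0,0],[-0.1,-0.5,0,0,0,0,0],[0,-0.5,0,0,0,0,0],[0,-0.5,0,0,0,0,0],[0,0,0,0,0,0,0]]

```text
time: 12.48
tool_pos: [0.505, -0.242, 0.0659]
tool_rot: [0.002, 1.0, 0.015, 0.001]
contact_force: [-4.8, -1.8, 11.9]
gripper_width: 0.001
grasp_force: 5.6
```

Request:
servo_tool:
  moves:
    - [[0,-0.5,0,0,0,0,0],[0,-0.5,0,0,0,0,0],[0,-0.5,0,0,0,0,0],[0,-0.5,0,0,0,0,0],[0,0,0,0,0,0,0]]

```text
time: 13.1
tool_pos: [0.5055, -0.2408, 0.066]
tool_rot: [0.003, 1.0, 0.015, 0.002]
contact_force: [-2.5, -4.3, 8.2]
gripper_width: 0.001
grasp_force: 4.1
```

Request:
servo_tool:
  moves:
    - [[0,-0.4,0,0,0,0,0],[0,-0.4,0,0,0,0,0],[0,-0.2,0,0,0,0,0],[0,0,0,0,0,0,0]]

```text
time: 13.6
tool_pos: [0.5058, -0.2398, 0.066]
tool_rot: [0.003, 1.0, 0.015, 0.003]
contact_force: [-0.5, -5.4, 7.0]
gripper_width: -0.0
grasp_force: 3.7
```

Request:
servo_tool:
  moves:
    - [[0,0,0.5,0,0,0,0],[0,-0.3,0.5,0,0,0,0],[0,0,0,0,0,0,0]]

```text
time: 13.98
tool_pos: [0.5058, -0.2398, 0.0659]
tool_rot: [0.003, 1.0, 0.015, 0.002]
contact_force: [-2.5, -3.1, 11.9]
gripper_width: 0.003
grasp_force: 6.2
```

```bash
python3 - <<'E'
from h import *
grab('wrist','w6.png'); s=manip.state(); print(s['time'],s['tool_pos'],s['contact_force'])
cv2.imwrite('pics/w6b.png',cv2.resize(cv2.imread('pics/w6.png')[60:320,30:400],None,fx=2.1,fy=2.1,interpolation=cv2.INTER_CUBIC))
E
```

```text
14.025 [ 0.50584463 -0.23978207  0.06594853] [-3.47380412 -4.07220157 12.48188491]
```

View pics/w6b.png

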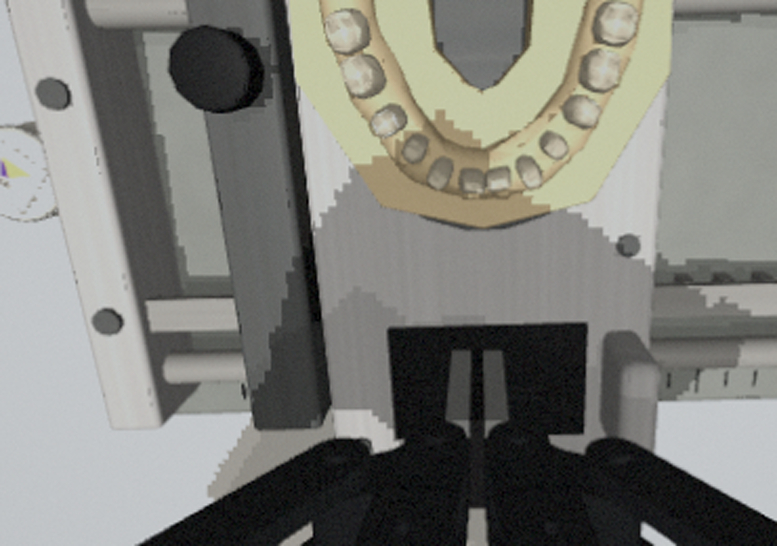

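The bumper now sits against the stop, and the fingertips have slid about 2 mm on the still-pressed button, which confirms contact. Next I'll lift straight up.

Request:
servo_tool:
  moves:
    - [[0,0,-1,0,0,0,0],[0,0,-1,0,0,0,0],[0,0,-2,0,0,0,0],[0,0,-2,0,0,0,0],[0,0,-3,0,0,0,0],[0,0,-5,0,0,0,0],[0,0,-10,0,0,0,0],[0,0,-20,0,0,0,0],[0,0,-30,0,0,0,0],[0,0,-40,0,0,0,0],[0,0,-30,0,0,0,0],[0,0,0,0,0,0,0]]

```text
time: 15.52
tool_pos: [0.5053, -0.2377, 0.211]
tool_rot: [0.002, 1.0, 0.015, 0.003]
contact_force: [0.5, 0.3, -1.0]
gripper_width: -0.001
grasp_force: 0.0
```

```bash
python3 - <<'E'
from h import *
grab('wrist','w7.png'); s=manip.state(); print(s['time'],s['tool_pos'],s['contact_force'])
cv2.imwrite('pics/w7b.png',cv2.resize(cv2.imread('pics/w7.png')[40:260,80:400],None,fx=2.45,fy=2.45,interpolation=cv2.INTER_CUBIC))
E
```

```text
15.575 [ 0.50427604 -0.23707299  0.20842755] [-0.37347359  0.13300677 -0.6848788 ]
```

View pics/w7b.png

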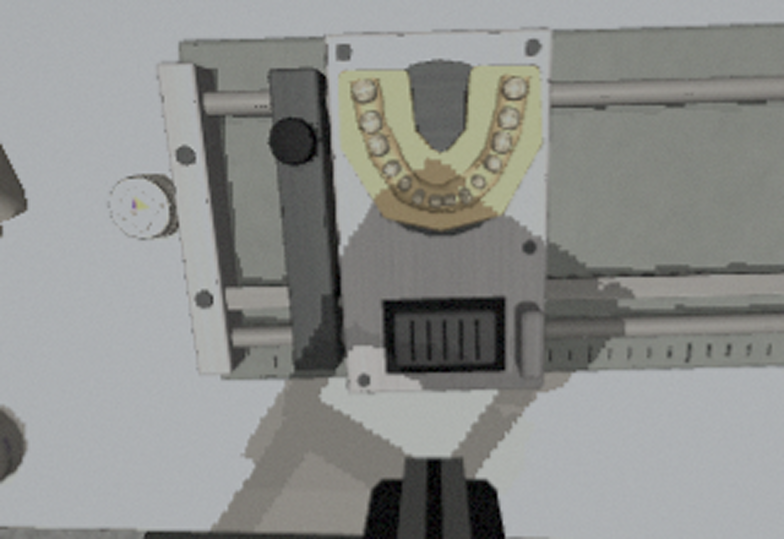

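The carriage stands against the stop, the button looks as it did at the start, and the bystanders are in place. I'll check numerically that the button is up, using its parallax relative to the deck compared with the first wrist view.

```bash
python3 - <<'E'
from h import *
g=lambda n:cv2.cvtColor(cv2.resize(cv2.imread('pics/'+n),None,fx=4,fy=4,interpolation=cv2.INTER_CUBIC),cv2.COLOR_BGR2GRAY)
a,b=g('w1.png'),g('w7.png'); k=4/1.5625
for nm,(x0,y0,x1,y1) in dict(ribs=(378,262,436,292),well=(362,248,448,303),scr1=(452,212,468,228),scr2=(346,297,361,311),scr3=(336,86,349,99),scr4=(455,84,471,99),rest=(448,250,472,310)).items():
    t=a[int(y0*k):int(y1*k),int(x0*k):int(x1*k)]
    r=cv2.matchTemplate(b,t,cv2.TM_CCOEFF_NORMED);_,v,_,l=cv2.minMaxLoc(r)
    print(nm,round(v,3),(l[0]-int(x0*k))/4,(l[1]-int(y0*k))/4)
# predicted pixel of button centre up / down, relative to deck point, from geometry
for f,B in(('w1.png',(.5125,-.3705)),('w7.png',(.5070,-.2425))):
    p=proj(f,[[*B,.058],[*B,.052],[*B,.05]]);print(p[0]-p[2],p[1]-p[2])
E
```

```text
ribs 0.94 2.0 0.25
well 0.966 2.25 0.25
scr1 0.961 -66.0 54.25
scr2 0.982 2.25 0.25
scr3 0.94 1.25 1.25
scr4 0.974 0.75 1.0
rest 0.97 2.0 0.0
[0.0775656  1.99810122] [0.01901613 0.4898707 ]
[0.15386844 1.90464881] [0.03772498 0.46698398]
```

```bash
python3 -c "
from plant import manip
print(manip.job_done())"
```

```text
the job is handed in; nothing more can be done
None
```

The carriage is against the end stop with the lock button up again (checked in the wrist camera images), only the button was touched, and the job was handed in at about 15.6 s on the robot's clock.

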